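# Park a bench vacuum pump just past compression

### The arm

A 6-joint arm with a two-finger parallel gripper is mounted at the origin on the work surface. World frame = base frame: x ahead of the robot, y to its left, z up, the work surface at z = 0. Lengths are in m, angles in rad, forces in N, time in s.
With the tool pointing down it reaches from about 0.35 to 0.725 m from the base axis. Payload 4.3 kg.
Tool frame: the origin (TCP) lies at the very end of the fingers, on their centre line; the grasp point (between the pads) lies robot.grasp_offset behind it (robot.grasp_offset is the distance from the TCP to the grasp point, in m); x points along the fingers, y is the direction in which the jaws open and shut, and the axes are right-handed (so a half turn about x gives the same grasp; the last joint's range is limited). The gripper opens to 85 mm and grips with 20 to 120 N. Pads are 22 mm wide; open, the fingers measure 114 mm over their backs; the gripper's body (76 mm by 85 mm) begins 54 mm behind the grasp point. The pads swing forward as they close: fully open they stand 13 mm farther back than shut.
Start: joints at [1.228, 0.377, 0.081, 1.274, 0, 1.46], TCP at [0.133, 0.56, 0.231] pointing down, gripper open.
Joint ranges: [-2.72, 2.72], [-0.84, 1.66], [-1.02, 1.22], [-1.77, 2.12], [-1.37, 1.28], [-3.14, 3.14]. Speed limits (rad/s): [2.57, 2.57, 3.14, 3.14, 3.14, 3.14].

### API

Orientations are given as [roll, pitch, yaw] about the fixed x, y, z axes, in that order (R = Rz(yaw) Ry(pitch) Rx(roll)).
In Python, from rig import robot gives the robot as it stands.
- The arm moves only by the tool apply_moves, never from a script. Its arguments are lists of equal length, an entry for each row: "grip": the closure, from 0 (fully open) to 1 (shut); "dp": the shift along the world's x, y, z each as a share of 0.5 m, from -1 to 1, a list of three; "dr": the turn, a rotation vector about the world's x, y, z each as a share of 90 degrees, from -1 to 1, a list of three. In form: {"grip": [grip, ...], "dp": [[tx, ty, tz], ...], "dr": [[wx, wy, wz], ...]}. A call has 1 to 10 rows; each row is the pose to reach, as a shift and turn from the pose commanded when the call began; what a row does not reach only later rows make up. A row lasts 1/8 s, in which the tool goes at most 62.5 mm and 10.7 degrees, less where a joint would pass 70% of its speed; a pose out of reach is approached as far as the arm can. A call with a number of a shift or a turn outside -1 to 1 is refused whole. A call with a gripper value outside its range is refused whole. The fingers move at their own pace and stop on an object; "grip_force" is the grip in N (left out, the last holds). Time passes only in rows, so rows that repeat a pose let the fingers close. It gives the time, the measured TCP pose, the force and the opening at its end, in the units of the state.
- robot.observe(): the state, without advancing time (a new reading comes with each control period).
- robot.grab_frame(name): name is "scene" or "top"; returns a dict with "img" (384x512x3 uint8, red, green, blue), "z_map" (384x512 float32, m along the optical axis (not along the pixel's ray), 0 where there is no reading), "mtx" (3x3 intrinsics, pixels), "R" (3x3) and "t" (3): a world point X has camera coordinates R X + t. Camera axes: x right, y down, z forward; pixel columns grow to the right and rows downward; lengths in m; the calibration is good to about 2 mm. A picture is of the moment at which its call begins.
- robot.job_done(): hands the job in, once; it reports no verdict.
Trained networks look in a picture, given as the dict that the camera call returned (one of the last four; its "shot" number tells which), for a name from the list of things; names that differ only in an ending like _2 or _b are one class to them, and where a whole thing is asked for, a point or a joint stands for the part that bears it (a point fixed in the world has none). Each returns a list of dicts, best first, with "conf" (0 to 1); they miss things now and then, are a little off and sometimes report something else, mostly with a low value. They report only what shows in the picture. A call takes as long as a camera call.
- robot.spot_in(picture, thing): "uv" ([column, row] in pixels, amid what is visible of it).
- robot.tip_of(picture, thing): "uv" ([column, row] in pixels: a listed point, or the origin of a listed thing).
The state is a dict: "time": time; "qpos": joint angles; "joint_vel": joint speeds; "effort": joint torques, N m; "eef_pos": TCP position; "tcp_rot": TCP orientation; "ft_force": force on the tool from outside, world axes, zero at the start; "moment": the same for the moment, N m; "grip_width": finger opening in m.
Only numpy, scipy, OpenCV 4.12 (cv2) and the standard library are available. Lean on these libraries where they do the work, as an engineer would, in place of code of your own. Each camera call takes 0.05 s, during which the arm holds its last target.

### The job

Park the bench vacuum pump for its next start: turn its flywheel slowly clockwise (seen from above) by the upright crank handle until you feel it come up against compression, ease it over the hardest point and stop just past top dead centre, where the wheel stands still by itself; never let it kick back or run away. Then fold the crank handle fully down towards the hub, leaving the wheel parked there, and leave the other things on the bench where they are.

Things in the scene. Friction and masses are not known exactly. Their poses are not given: they have to be found in the camera images.
- pump: Bench vacuum pump, fixed: base plate 260 x 180 mm, ribbed round motor, crankcase, finned cylinder along its +x, level flywheel on top. Origin: on the shaft axis at bench height, z up. Nothing beside the wheel is above 175 mm. The crank inside (its end crank_c0, 30 mm off the shaft, points along +x at dead centre) sits at an unmarked angle to the wheel, new each time: dead centre must be felt
- wheel_centre (a point): On the shaft axis in the flywheel's flat top face, 154 mm above the bench. Flywheel: steel, 200 mm across; rim (radius 86 to 100 mm) 8 mm above that face, hub 4 mm. Let go within some 15 degrees of top dead centre the wheel stays put; farther off, under compression, it springs away by itself: backwards before dead centre, onwards after it. Slow means up to 0.1 m/s at the handle
- flywheel (a joint): Wheel angle, rad, clockwise from above; 0: handle at the pump's -x side, pi/2: at its +y side; no stops. Drag at the handle 6 N moving (2 to 6 paused). Compression starts 60 degrees before dead centre, is hardest (14 N, paused 11) 30 degrees before it, then dies away: 6 N at dead centre, falling on to 0 about 16 degrees past it. Park it 1 to 18 degrees past dead centre, best about 7
- handle_mid (a point): Middle of the crank handle's black sleeve, on its axis. Sleeve 24 mm in diameter, 52 mm long, spinning freely on its steel stem. Upright (as at the start): axis vertical, 78 mm from the shaft axis, this point 218 mm above the bench, sleeve from 192 to 244 mm high, free space all round it
- handle_pivot (a point): Hinge of the folding handle, in a small steel clevis on the flywheel (18 mm radially, 33 mm across, top 182 mm above the bench), 78 mm from the shaft axis, 174 mm above the bench. handle_mid is 44 mm and the handle's top 70 mm from it
- crank_handle (a joint): Fold of the crank handle, rad: 0 upright (a stop keeps it from leaning outwards), 1.5 fully folded towards the hub, lying over the wheel's face with its end at the hub (sleeve then 162 to 191 mm above the bench). Stays where it is left; about 2 N at its top, straight towards the shaft axis, moves it
- reagent_bottle: White plastic bottle, 68 mm across, 150 mm tall, loose; origin at the centre of its underside. Leave alone
- tip_box: Closed white box with a cream lid, 85 x 122 x 74 mm, loose; origin at the centre of its underside. Leave alone
- dish_stack: Stack of three white petri dishes (one piece), 92 mm across, 48 mm tall, loose; origin at the centre of its underside. Leave alone

How it is judged:
On the way, in this order (a step that is already met when the one before it is completed fails the run):
1. the flywheel, its handle up, is brought up against compression (20 to 50 degrees before top dead centre) (x of crank_c0 in the frame of pump above 0 m and y of crank_c0 in the frame of pump between 0.0103 and 0.023 m and value of joint crank_handle below 0.35 rad), for 0.05 s.
2. the flywheel, its handle still up, has come over compression and stands just past top dead centre (1 to 18 degrees) (x of crank_c0 in the frame of pump above 0 m and y of crank_c0 in the frame of pump between -0.0093 and -0.0005 m and velocity of joint flywheel between -0.1 and 0.1 rad/s and value of joint crank_handle below 0.35 rad), for 0.3 s.
At the end, for the whole second after the job is handed in: the flywheel stands still 1 to 18 degrees past top dead centre (turning less than 0.03 rad/s), and the crank handle is folded down onto the wheel (at least 1.35 of 1.5 rad) (x of crank_c0 in the frame of pump above 0 m and y of crank_c0 in the frame of pump between -0.0093 and -0.0005 m and velocity of joint flywheel between -0.03 and 0.03 rad/s and value of joint crank_handle above 1.35 rad); the robot touches nothing.
It fails at once if the flywheel kicks back (backwards faster than 1 rad/s) (velocity of joint flywheel below -1 rad/s).
It fails at once if the flywheel runs away or is flung round (faster than 1.8 rad/s) (velocity of joint flywheel above 1.8 rad/s).
It fails at once if a bystander is moved by more than 20 mm (distance of any of reagent_bottle, tip_box, dish_stack from where it was at the start of the episode above 0.02 m).
It also fails if it takes over 72 s, if anything falls off the work surface, if the arm or the gripper's body presses on something with over 40 N, if the wrist force passes 120 N, or if a joint passes its speed limit or range.

## Working session

There is one attempt and no reset: what is moved stays moved. The work goes in short steps, Python scripts to look and compute and a tool call to move; the robot and the scene stay as the last step left them, time stands still between calls to the robot, and variables do not carry over. Pictures are saved under pics/ and viewed, and the job is handed in when it is done.

Besides the shell and the picture viewer there is one more tool, called after "Call:" as a command line: name --argument value ..., lists and objects as JSON in quotes. apply_moves: Moves the arm, as the interface text tells. Shift numbers are shares of 0.5 m and turn numbers shares of 90 degrees, none past 1 either way. Its arguments: {"type":"object","properties":{"grip":{"type":"array","items":{"type":"number"}},"dp":{"type":"array","items":{"type":"array","items":{"type":"number","minimum":-1,"maximum":1}}},"dr":{"type":"array","items":{"type":"array","items":{"type":"number","minimum":-1,"maximum":1}}},"grip_force":{"type":"number"}},"required":["grip","dp","dr"]}

```bash
ls; mkdir -p pics; cat > h.py <<'E'
import numpy as np, cv2
from rig import robot
def px2w(f,uv,z=None,depth=None):
    K,R,t=f['mtx'],f['R'],f['t']
    d=np.linalg.inv(K)@np.array([uv[0],uv[1],1.]); C=-R.T@t; dw=R.T@d
    if z is not None: s=(z-C[2])/dw[2]
    else: s=depth
    return C+s*dw
def w2px(f,X):
    c=f['R']@np.array(X)+f['t']; p=f['mtx']@c; return p[:2]/p[2]
def dep(f,uv):
    return float(f['z_map'][int(round(uv[1])),int(round(uv[0]))])
def save(f,n): cv2.imwrite('pics/'+n,f['img'][:,:,::-1])
E
python3 - <<'E'
from h import *
print({k:np.round(v,3) if not isinstance(v,dict) else v for k,v in robot.observe().items()}, robot.grasp_offset)
Z={'wheel_centre':.154,'handle_mid':.218,'handle_pivot':.174,'pump':0,'reagent_bottle':0,'tip_box':0,'dish_stack':0}
for c in ['scene','top']:
    f=robot.grab_frame(c); save(f,c+'0.png'); print(c,-f['R'].T@f['t'])
    for n,z in Z.items():
        for r in robot.tip_of(f,n)[:2]:
            print(n,np.round(r['uv'],1),round(r['conf'],2),np.round(px2w(f,r['uv'],z=z),4))
E
```

```text
pics
{'time': np.float64(0.0), 'qpos': array([1.228, 0.378, 0.08 , 1.274, 0.   , 1.461]), 'joint_vel': array([-0.001,  0.   ,  0.002,  0.001, -0.001,  0.001]), 'effort': array([-2.0000e-03, -4.6361e+01,  2.6987e+01,  2.1000e-02, -0.0000e+00,
        0.0000e+00]), 'eef_pos': array([0.132, 0.559, 0.23 ]), 'tcp_rot': array([-1.7  ,  1.569, -1.933]), 'ft_force': array([ 0.056,  0.116, -0.048]), 'moment': array([0.052, 0.038, 0.019]), 'grip_width': np.float64(0.085)} 0.0187
scene [1.10845055 0.50738678 1.22548586]
wheel_centre [235.  199.8] 0.81 [ 0.5828 -0.0534  0.154 ]
handle_mid [256.1 170. ] 0.62 [ 0.5056 -0.047   0.218 ]
handle_pivot [258.  181.7] 0.85 [ 0.506  -0.0394  0.174 ]
reagent_bottle [363.8 276.3] 0.55 [0.4507 0.3144 0.    ]
tip_box [188.7 163.6] 0.59 [ 0.5059 -0.3472  0.    ]
dish_stack [337.7 320. ] 0.6 [0.6029 0.3383 0.    ]
dish_stack [235.1 199.2] 0.22 [ 0.5054 -0.1354  0.    ]
top [ 0.28676462 -0.02079123  1.48261627]
wheel_centre [279.  166.9] 0.98 [ 0.5725 -0.0517  0.154 ]
wheel_centre [153.9 168.4] 0.48 [0.5714 0.2896 0.154 ]
handle_mid [277.4 183.2] 0.66 [ 0.5159 -0.0456  0.218 ]
handle_pivot [279.3 191.1] 0.57 [ 0.5025 -0.0512  0.174 ]
pump [279.2 166. ] 0.21 [ 0.6084 -0.0559  0.    ]
reagent_bottle [157.  219.8] 0.56 [0.4471 0.3116 0.    ]
tip_box [377.1 200.4] 0.82 [ 0.5006 -0.3475  0.    ]
dish_stack [153.1 167.4] 0.56 [0.6075 0.3281 0.    ]
```

View pics/scene0.png

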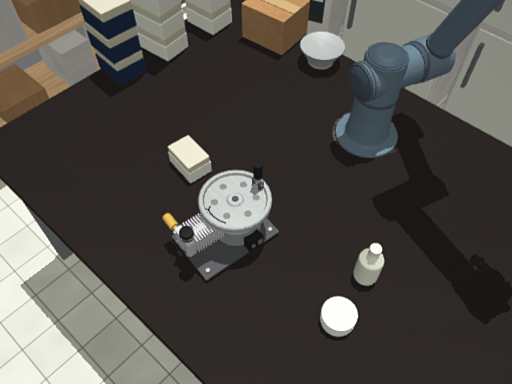

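View pics/top0.png

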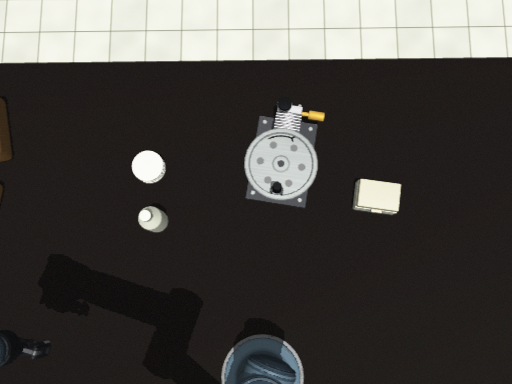

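The scene view shows the wheel around (235,200) and the handle at (257,172). The top view shows the wheel at about (281,164), the handle at (277,187), the bottle and dishes on the left, and the box on the right. Next I refine the wheel centre and handle from depth.

```bash
python3 - <<'E'
from h import *
from scipy.optimize import least_squares
for c,tol in [('top',0),('scene',0)]:
    f=robot.grab_frame(c)
    K,R,t=f['mtx'],f['R'],f['t']
    v,u=np.mgrid[0:384,0:512]; z=f['z_map']
    d=np.stack([u,v,np.ones_like(u)],-1).reshape(-1,3)@np.linalg.inv(K).T*z.reshape(-1,1)
    P=(d-t)@R; P=P[z.reshape(-1)>0]
    m=np.linalg.norm(P[:,:2]-[.575,-.052],axis=1)<.13
    Q=P[m]
    r=Q[(Q[:,2]>.145)&(Q[:,2]<.170)]
    h=np.median(r[:,2]); 
    (x,y),rad=cv2.minEnclosingCircle(r[:,:2].astype(np.float32))
    hull=cv2.convexHull(r[:,:2].astype(np.float32))[:,0]
    s=least_squares(lambda p:np.hypot(hull[:,0]-p[0],hull[:,1]-p[1])-p[2],[x,y,rad])
    print(c,'z',h,'enc',x,y,rad,'fit',s.x,np.abs(s.fun).max())
    k=Q[(Q[:,2]>.195)&(Q[:,2]<.26)]
    print('handle pts',len(k),k.mean(0),k.min(0),k.max(0), 'top',k[k[:,2]>.238].mean(0))
    o=P[(P[:,2]>.02)&(P[:,2]<.5)&(abs(P[:,1])<.5)&(P[:,0]>.3)&(P[:,0]<.8)]
    im=cv2.resize(f['img'][120:280,150:350] if c=='scene' else f['img'][85:225,220:340],None,fx=4 if c=='top' else 3.5,fy=4 if c=='top' else 3.5,interpolation=cv2.INTER_CUBIC)
    cv2.imwrite(f'pics/{c}_z.png',im[:,:,::-1])
    for n,zz in [('wheel_centre',.154),('handle_mid',.218)]:
        print(n,[(np.round(px2w(f,q['uv'],z=zz),4),round(q['conf'],2)) for q in robot.tip_of(f,n)[:1]])
E
```

```text
top z 0.15436627108878412 enc 0.5824701189994812 -0.054456859827041626 0.10047828406095505 fit [ 0.58224165 -0.05445329  0.09945881] 0.0014888932776246505
handle pts 88 [ 0.50252987 -0.04158785  0.23542537] [ 0.49364367 -0.05233875  0.19594123] [ 0.51573008 -0.03141317  0.24819587] top [ 0.5052411  -0.04225354  0.24271199]
wheel_centre [(array([ 0.5792, -0.0545,  0.154 ]), 0.68)]
handle_mid [(array([ 0.5112, -0.0429,  0.218 ]), 0.53)]
scene z 0.15405746901449402 enc 0.5818443298339844 -0.05300026014447212 0.10177282989025116 fit [ 0.58316793 -0.05368292  0.09975414] 0.002761277106688567
handle pts 132 [ 0.50980975 -0.0375295   0.22679368] [ 0.49405222 -0.05208612  0.19663758] [ 0.51841725 -0.02853164  0.24506665] top [ 0.50711044 -0.04074831  0.24187841]
wheel_centre [(array([ 0.5806, -0.0525,  0.154 ]), 0.65)]
handle_mid [(array([ 0.5131, -0.0455,  0.218 ]), 0.68)]
```

View pics/top_z.png

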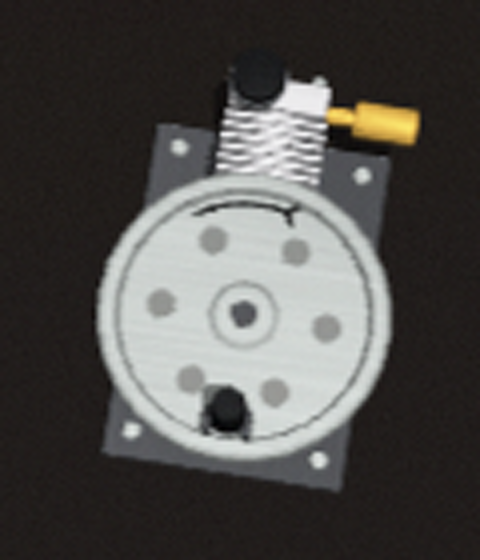

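```bash
cat >> h.py <<'E'
from scipy.spatial.transform import Rotation as Ro
def R0(): return Ro.from_euler('xyz',robot.observe()['tcp_rot']).as_matrix()
E
python3 - <<'E'
from h import *
print(np.round(R0(),3)); print(robot.observe()['eef_pos'])
E
```

```text
[[ 0.     0.231  0.973]
 [ 0.     0.973 -0.231]
 [-1.     0.     0.   ]]
[0.13264908 0.55951135 0.23134514]
```

Call:
apply_moves --grip '[0, 0, 0, 0, 0, 0, 0, 0, 0, 0]' --dp '[[0.05, -0.05, 0.14], [0.15, -0.15, 0.14], [0.23, -0.24, 0.14], [0.32, -0.33, 0.14], [0.4, -0.42, 0.14], [0.48, -0.51, 0.14], [0.57, -0.6, 0.14], [0.64, -0.7, 0.14], [0.7, -0.8, 0.14], [0.72, -0.9, 0.14]]' --dr '[[0, 0, 0], [0, 0, 0], [0, 0, 0], [0, 0, 0], [0, 0, 0], [0, 0, 0], [0, 0, 0], [0, 0, 0], [0, 0, 0], [0, 0, 0]]' --grip_force 40

```text
time: 2.35
eef_pos: [0.4942, 0.1075, 0.3011]
tcp_rot: [0.433, 1.57, 0.199]
ft_force: [-0.1, -0.8, -1.0]
grip_width: 0.0855
```

Call:
apply_moves --grip '[0, 0, 0, 0, 0, 0]' --dp '[[0.01, -0.1, 0], [0.02, -0.2, 0], [0.024, -0.29, 0], [0.024, -0.3, 0], [0.024, -0.3, 0], [0.024, -0.3, 0]]' --dr '[[0, 0, 0], [0, 0, 0], [0, 0, 0], [0, 0, 0], [0, 0, 0], [0, 0, 0]]'

```text
time: 3.1
eef_pos: [0.5046, -0.0394, 0.3014]
tcp_rot: [1.672, 1.57, 1.441]
ft_force: [0.2, -0.2, 0.6]
grip_width: 0.0858
```

```bash
python3 - <<'E'
from h import *
o=robot.observe(); print(o['eef_pos'],np.round(o['qpos'],2),o['ft_force']); print(np.round(R0(),3))
f=robot.grab_frame('scene'); save(f,'s1.png')
E
```

```text
[ 0.50459415 -0.03939887  0.30140688] [-0.2   0.23  0.05  1.4   0.    0.03] [ 0.23473325 -0.16827026  0.55640432]
[[ 0.     0.229  0.973]
 [ 0.     0.973 -0.229]
 [-1.     0.    -0.   ]]
```

View pics/s1.png

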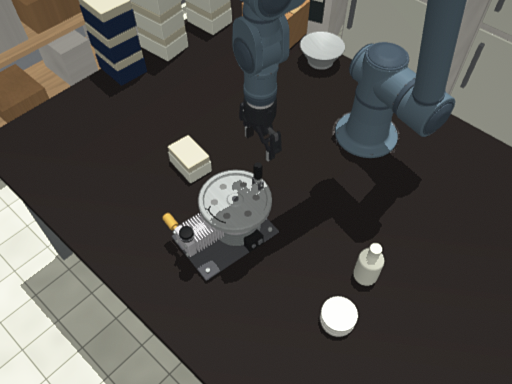

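Call:
apply_moves --grip '[0, 0, 0, 0, 0]' --dp '[[0.002, -0.004, -0.05], [0.002, -0.004, -0.1], [0.002, -0.004, -0.15], [0.002, -0.004, -0.203], [0.002, -0.004, -0.203]]' --dr '[[0, 0, 0], [0, 0, 0], [0, 0, 0], [0, 0, 0], [0, 0, 0]]'

```text
time: 3.78
eef_pos: [0.5039, -0.0411, 0.1981]
tcp_rot: [3.113, 1.566, 2.881]
ft_force: [0.1, 0.2, 0.6]
grip_width: 0.0856
```

Call:
apply_moves --grip '[0.4, 0.6, 0.65, 0.7, 0.8, 0.9, 1, 1]' --dp '[[0, 0, 0], [0, 0, 0], [0, 0, 0], [0, 0, 0], [0, 0, 0], [0, 0, 0], [0, 0, 0], [0, 0, 0]]' --dr '[[0, 0, 0], [0, 0, 0], [0, 0, 0], [0, 0, 0], [0, 0, 0], [0, 0, 0], [0, 0, 0], [0, 0, 0]]'

```text
time: 4.78
eef_pos: [0.5059, -0.0428, 0.2004]
tcp_rot: [-0.391, 1.57, -0.624]
ft_force: [-2.1, -0.9, 5.9]
grip_width: 0.023
```

```bash
python3 - <<'E'
from h import *
o=robot.observe(); print(o['eef_pos'],np.round(o['qpos'],2),o['ft_force'],o['moment'],o['grip_width'])
f=robot.grab_frame('scene'); save(f,'s2.png')
im=cv2.resize(f['img'][90:250,150:350],None,fx=3.5,fy=3.5,interpolation=cv2.INTER_CUBIC);cv2.imwrite('pics/s2z.png',im[:,:,::-1])
E
```

```text
[ 0.50590151 -0.0427952   0.20036539] [-0.21  0.25 -0.18  1.14 -0.    0.02] [-2.13106244 -0.87556989  5.92740237] [-0.29126641  0.30109908  0.02832515] 0.023034250428666997
```

View pics/s2z.png

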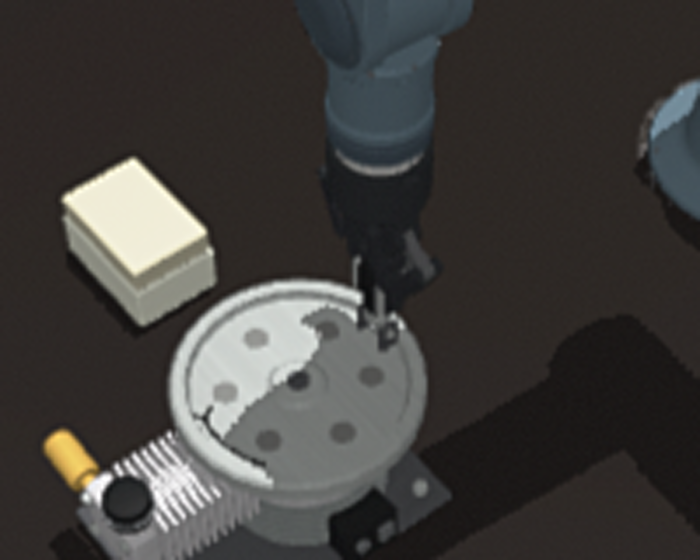

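The sleeve is gripped (opening 23 mm) and the handle is still upright. Now I'll tabulate the arc rows.

```bash
cat > arc.py <<'E'
import numpy as np,sys
# turn angle a (deg, cw from start az 171.5), commanded start = a 0
r=.078;az0=171.5
def P(a): 
    t=np.radians(az0-a); return np.round(np.array([r*np.cos(t),r*np.sin(t)])/.5,3)
def rows(a0,a1,n): 
    return [[round(float(x),3) for x in P(a0+(a1-a0)*(i+1)/n)-P(a0)]+[0] for i in range(n)]
if __name__=='__main__':
    a0,a1,n,k=map(float,sys.argv[1:5])
    for j in range(int(k)):
        print(a0+j*(a1-a0),rows(a0+j*(a1-a0),a0+(j+1)*(a1-a0),int(n)))
E
cat > st.py <<'E'
from h import *
o=robot.observe();p=o['eef_pos'][:2]-[.5825,-.054];F=o['ft_force']
az=np.arctan2(p[1],p[0]);rad=np.array([np.cos(az),np.sin(az)]);tan=np.array([np.sin(az),-np.cos(az)])
print('t %.2f turn %.1f r %.4f  Fdrive(tang resist) %.2f Frad %.2f Fz %.2f'%(o['time'],(171.5-np.degrees(az))%360,np.hypot(*p),-F[:2]@tan,F[:2]@rad,F[2]),np.round(o['moment'],2))
E
python3 st.py; python3 arc.py 0 20 10 6
```

```text
t 4.83 turn 359.8 r 0.0774  Fdrive(tang resist) 1.39 Frad 0.89 Fz 5.15 [-0.27  0.23  0.  ]
0.0 [[0.001, 0.005, 0], [0.002, 0.011, 0], [0.003, 0.016, 0], [0.004, 0.021, 0], [0.006, 0.026, 0], [0.008, 0.032, 0], [0.01, 0.037, 0], [0.012, 0.042, 0], [0.014, 0.047, 0], [0.017, 0.051, 0]]
20.0 [[0.003, 0.005, 0], [0.005, 0.01, 0], [0.008, 0.014, 0], [0.012, 0.019, 0], [0.015, 0.023, 0], [0.018, 0.027, 0], [0.022, 0.031, 0], [0.026, 0.035, 0], [0.03, 0.039, 0], [0.034, 0.043, 0]]
40.0 [[0.004, 0.003, 0], [0.008, 0.007, 0], [0.012, 0.01, 0], [0.017, 0.013, 0], [0.021, 0.016, 0], [0.026, 0.019, 0], [0.031, 0.021, 0], [0.036, 0.024, 0], [0.041, 0.026, 0], [0.046, 0.028, 0]]
60.0 [[0.005, 0.002, 0], [0.01, 0.004, 0], [0.015, 0.005, 0], [0.021, 0.007, 0], [0.026, 0.008, 0], [0.031, 0.009, 0], [0.037, 0.01, 0], [0.042, 0.01, 0], [0.047, 0.011, 0], [0.053, 0.011, 0]]
80.0 [[0.005, 0.0, 0], [0.011, 0.0, 0], [0.016, 0.0, 0], [0.022, -0.001, 0], [0.027, -0.002, 0], [0.032, -0.003, 0], [0.038, -0.004, 0], [0.043, -0.005, 0], [0.048, -0.006, 0], [0.053, -0.008, 0]]
100.0 [[0.006, -0.002, 0], [0.011, -0.004, 0], [0.016, -0.006, 0], [0.021, -0.008, 0], [0.025, -0.011, 0], [0.03, -0.014, 0], [0.035, -0.016, 0], [0.039, -0.019, 0], [0.044, -0.023, 0], [0.048, -0.026, 0]]
```

Call:
apply_moves --grip '[1, 1, 1, 1, 1, 1, 1, 1, 1, 1]' --dp '[[0.001, 0.005, 0], [0.002, 0.011, 0], [0.003, 0.016, 0], [0.004, 0.021, 0], [0.006, 0.026, 0], [0.008, 0.032, 0], [0.01, 0.037, 0], [0.012, 0.042, 0], [0.014, 0.047, 0], [0.017, 0.051, 0]]' --dr '[[0, 0, 0], [0, 0, 0], [0, 0, 0], [0, 0, 0], [0, 0, 0], [0, 0, 0], [0, 0, 0], [0, 0, 0], [0, 0, 0], [0, 0, 0]]'

```text
time: 6.08
eef_pos: [0.5141, -0.0186, 0.2004]
tcp_rot: [-1.323, 1.567, -1.557]
ft_force: [-2.1, -7.0, 6.8]
grip_width: 0.0229
```

```bash
python3 st.py
```

```text
t 6.08 turn 18.9 r 0.0770  Fdrive(tang resist) 7.22 Frad -1.35 Fz 6.82 [-0.99  0.64  0.03]
```

Call:
apply_moves --grip '[1, 1, 1, 1, 1, 1, 1, 1, 1, 1]' --dp '[[0.003, 0.005, 0], [0.005, 0.01, 0], [0.008, 0.014, 0], [0.012, 0.019, 0], [0.015, 0.023, 0], [0.018, 0.027, 0], [0.022, 0.031, 0], [0.026, 0.035, 0], [0.03, 0.039, 0], [0.034, 0.043, 0]]' --dr '[[0, 0, 0], [0, 0, 0], [0, 0, 0], [0, 0, 0], [0, 0, 0], [0, 0, 0], [0, 0, 0], [0, 0, 0], [0, 0, 0], [0, 0, 0]]'

```text
time: 7.32
eef_pos: [0.5309, 0.0029, 0.2004]
tcp_rot: [-1.417, 1.567, -1.65]
ft_force: [-2.1, -5.5, 6.0]
grip_width: 0.0228
```

```bash
python3 st.py
```

```text
t 7.33 turn 39.3 r 0.0768  Fdrive(tang resist) 5.25 Frad -2.69 Fz 5.98 [-0.99  0.55  0.04]
```

Call:
apply_moves --grip '[1, 1, 1, 1, 1, 1, 1, 1, 1, 1]' --dp '[[0.004, 0.003, 0], [0.008, 0.007, 0], [0.012, 0.01, 0], [0.017, 0.013, 0], [0.021, 0.016, 0], [0.026, 0.019, 0], [0.031, 0.021, 0], [0.036, 0.024, 0], [0.041, 0.026, 0], [0.046, 0.028, 0]]' --dr '[[0, 0, 0], [0, 0, 0], [0, 0, 0], [0, 0, 0], [0, 0, 0], [0, 0, 0], [0, 0, 0], [0, 0, 0], [0, 0, 0], [0, 0, 0]]'

```text
time: 8.57
eef_pos: [0.5534, 0.017, 0.2004]
tcp_rot: [-1.66, 1.567, -1.894]
ft_force: [-4.1, -5.1, 7.5]
grip_width: 0.0232
```

```bash
python3 st.py
```

```text
t 8.57 turn 59.2 r 0.0767  Fdrive(tang resist) 5.74 Frad -3.19 Fz 7.52 [-0.94  0.81  0.02]
```

Call:
apply_moves --grip '[1, 1, 1, 1, 1, 1, 1, 1, 1, 1]' --dp '[[0.005, 0.002, 0], [0.01, 0.004, 0], [0.015, 0.005, 0], [0.021, 0.007, 0], [0.026, 0.008, 0], [0.031, 0.009, 0], [0.037, 0.01, 0], [0.042, 0.01, 0], [0.047, 0.011, 0], [0.053, 0.011, 0]]' --dr '[[0, 0, 0], [0, 0, 0], [0, 0, 0], [0, 0, 0], [0, 0, 0], [0, 0, 0], [0, 0, 0], [0, 0, 0], [0, 0, 0], [0, 0, 0]]'

```text
time: 9.82
eef_pos: [0.5793, 0.0227, 0.2003]
tcp_rot: [-2.015, 1.567, -2.249]
ft_force: [-5.9, -4.8, 8.9]
grip_width: 0.023
```

```bash
python3 st.py
```

```text
t 9.82 turn 79.1 r 0.0768  Fdrive(tang resist) 6.11 Frad -4.51 Fz 8.91 [-0.75  1.11 -0.03]
```

Call:
apply_moves --grip '[1, 1, 1, 1, 1, 1, 1, 1, 1, 1]' --dp '[[0.005, 0, 0], [0.011, -0.001, 0], [0.016, -0.001, 0], [0.022, -0.002, 0], [0.027, -0.003, 0], [0.032, -0.005, 0], [0.038, -0.006, 0], [0.043, -0.007, 0], [0.048, -0.008, 0], [0.053, -0.01, 0]]' --dr '[[0, 0, 0], [0, 0, 0], [0, 0, 0], [0, 0, 0], [0, 0, 0], [0, 0, 0], [0, 0, 0], [0, 0, 0], [0, 0, 0], [0, 0, 0]]'

```text
time: 11.08
eef_pos: [0.6056, 0.0193, 0.2003]
tcp_rot: [-3.13, 1.568, 2.92]
ft_force: [-6.2, 0.5, 8.9]
grip_width: 0.0231
```

```bash
python3 st.py
```

```text
t 11.07 turn 99.0 r 0.0768  Fdrive(tang resist) 6.03 Frad -1.34 Fz 8.86 [ 0.06  1.17 -0.01]
```

Call:
apply_moves --grip '[1, 1, 1, 1, 1, 1, 1, 1, 1, 1]' --dp '[[0.006, -0.002, 0], [0.011, -0.004, 0], [0.016, -0.006, 0], [0.021, -0.008, 0], [0.025, -0.011, 0], [0.03, -0.014, 0], [0.035, -0.016, 0], [0.039, -0.019, 0], [0.044, -0.023, 0], [0.048, -0.026, 0]]' --dr '[[0, 0, 0], [0, 0, 0], [0, 0, 0], [0, 0, 0], [0, 0, 0], [0, 0, 0], [0, 0, 0], [0, 0, 0], [0, 0, 0], [0, 0, 0]]'

```text
time: 12.32
eef_pos: [0.6283, 0.0081, 0.2003]
tcp_rot: [2.674, 1.565, 2.442]
ft_force: [-10.0, 4.2, 10.9]
grip_width: 0.0233
```

```bash
python3 st.py; python3 arc.py 120 140 10 7
```

```text
t 12.32 turn 117.9 r 0.0771  Fdrive(tang resist) 10.49 Frad -2.56 Fz 10.86 [0.9  1.95 0.01]
120.0 [[0.004, -0.003, 0], [0.008, -0.007, 0], [0.012, -0.011, 0], [0.016, -0.015, 0], [0.02, -0.019, 0], [0.023, -0.023, 0], [0.027, -0.027, 0], [0.03, -0.031, 0], [0.033, -0.036, 0], [0.036, -0.04, 0]]
140.0 [[0.003, -0.005, 0], [0.005, -0.01, 0], [0.008, -0.015, 0], [0.01, -0.02, 0], [0.012, -0.025, 0], [0.014, -0.03, 0], [0.016, -0.035, 0], [0.017, -0.04, 0], [0.019, -0.046, 0], [0.02, -0.051, 0]]
160.0 [[0.001, -0.005, 0], [0.002, -0.011, 0], [0.002, -0.016, 0], [0.003, -0.021, 0], [0.003, -0.027, 0], [0.003, -0.032, 0], [0.003, -0.038, 0], [0.003, -0.043, 0], [0.002, -0.049, 0], [0.001, -0.054, 0]]
180.0 [[-0.001, -0.005, 0], [-0.002, -0.011, 0], [-0.003, -0.016, 0], [-0.004, -0.021, 0], [-0.006, -0.026, 0], [-0.008, -0.032, 0], [-0.01, -0.037, 0], [-0.012, -0.042, 0], [-0.014, -0.047, 0], [-0.017, -0.051, 0]]
200.0 [[-0.003, -0.005, 0], [-0.005, -0.01, 0], [-0.008, -0.014, 0], [-0.012, -0.019, 0], [-0.015, -0.023, 0], [-0.018, -0.027, 0], [-0.022, -0.031, 0], [-0.026, -0.035, 0], [-0.03, -0.039, 0], [-0.034, -0.043, 0]]
220.0 [[-0.004, -0.003, 0], [-0.008, -0.007, 0], [-0.012, -0.01, 0], [-0.017, -0.013, 0], [-0.021, -0.016, 0], [-0.026, -0.019, 0], [-0.031, -0.021, 0], [-0.036, -0.024, 0], [-0.041, -0.026, 0], [-0.046, -0.028, 0]]
240.0 [[-0.005, -0.002, 0], [-0.01, -0.004, 0], [-0.015, -0.005, 0], [-0.021, -0.007, 0], [-0.026, -0.008, 0], [-0.031, -0.009, 0], [-0.037, -0.01, 0], [-0.042, -0.01, 0], [-0.047, -0.011, 0], [-0.053, -0.011, 0]]
```

Resistance rose to 10.5 N at 118° of turn, so compression has begun. From here I take smaller steps.

Call:
apply_moves --grip '[1, 1, 1, 1]' --dp '[[0.002, -0.002, 0], [0.004, -0.004, 0], [0.007, -0.006, 0], [0.01, -0.009, 0]]' --dr '[[0, 0, 0], [0, 0, 0], [0, 0, 0], [0, 0, 0]]'

```text
time: 12.82
eef_pos: [0.6329, 0.0045, 0.2003]
tcp_rot: [2.568, 1.563, 2.337]
ft_force: [-10.9, 6.6, 10.5]
grip_width: 0.0231
```

```bash
python3 st.py; for a in 125 130 135 140 145 150 155 160 165 170 175 180 185; do python3 arc.py $a $((a+5)) 4 1;done
```

```text
t 12.82 turn 122.2 r 0.0772  Fdrive(tang resist) 12.56 Frad -2.13 Fz 10.47 [ 1.29  2.03 -0.02]
125.0 [[0.003, -0.002, 0], [0.005, -0.005, 0], [0.008, -0.007, 0], [0.01, -0.01, 0]]
130.0 [[0.002, -0.002, 0], [0.004, -0.005, 0], [0.006, -0.007, 0], [0.008, -0.01, 0]]
135.0 [[0.002, -0.003, 0], [0.004, -0.006, 0], [0.006, -0.009, 0], [0.008, -0.011, 0]]
140.0 [[0.002, -0.003, 0], [0.003, -0.006, 0], [0.005, -0.009, 0], [0.007, -0.012, 0]]
145.0 [[0.001, -0.003, 0], [0.003, -0.007, 0], [0.004, -0.01, 0], [0.005, -0.013, 0]]
150.0 [[0.001, -0.003, 0], [0.003, -0.006, 0], [0.004, -0.009, 0], [0.005, -0.013, 0]]
155.0 [[0.001, -0.003, 0], [0.001, -0.006, 0], [0.002, -0.01, 0], [0.003, -0.013, 0]]
160.0 [[0.001, -0.003, 0], [0.001, -0.007, 0], [0.002, -0.01, 0], [0.002, -0.013, 0]]
165.0 [[0.0, -0.004, 0], [0.001, -0.007, 0], [0.001, -0.011, 0], [0.001, -0.014, 0]]
170.0 [[0.0, -0.003, 0], [0.0, -0.007, 0], [0.0, -0.01, 0], [0.0, -0.014, 0]]
175.0 [[-0.001, -0.003, 0], [-0.001, -0.006, 0], [-0.001, -0.01, 0], [-0.002, -0.013, 0]]
180.0 [[0.0, -0.003, 0], [-0.001, -0.007, 0], [-0.002, -0.01, 0], [-0.002, -0.013, 0]]
185.0 [[-0.001, -0.004, 0], [-0.002, -0.007, 0], [-0.003, -0.01, 0], [-0.004, -0.013, 0]]
```

Call:
apply_moves --grip '[1, 1, 1, 1]' --dp '[[0.003, -0.002, 0], [0.005, -0.005, 0], [0.008, -0.007, 0], [0.01, -0.01, 0]]' --dr '[[0, 0, 0], [0, 0, 0], [0, 0, 0], [0, 0, 0]]'

```text
time: 13.32
eef_pos: [0.6377, 0.0001, 0.2003]
tcp_rot: [2.502, 1.562, 2.271]
ft_force: [-10.7, 8.8, 10.7]
grip_width: 0.023
```

```bash
python3 st.py
```

```text
t 13.32 turn 127.1 r 0.0773  Fdrive(tang resist) 13.79 Frad -1.52 Fz 10.74 [ 1.59  2.02 -0.04]
```

Call:
apply_moves --grip '[1, 1, 1, 1]' --dp '[[0.002, -0.002, 0], [0.004, -0.005, 0], [0.006, -0.007, 0], [0.008, -0.01, 0]]' --dr '[[0, 0, 0], [0, 0, 0], [0, 0, 0], [0, 0, 0]]'

```text
time: 13.82
eef_pos: [0.6419, -0.0044, 0.2003]
tcp_rot: [2.404, 1.562, 2.173]
ft_force: [-10.1, 9.2, 11.5]
grip_width: 0.0232
```

```bash
python3 st.py
```

```text
t 13.82 turn 131.7 r 0.0774  Fdrive(tang resist) 13.53 Frad -1.85 Fz 11.54 [ 1.7   1.95 -0.01]
```

Call:
apply_moves --grip '[1, 1, 1, 1]' --dp '[[0.002, -0.003, 0], [0.004, -0.006, 0], [0.006, -0.009, 0], [0.008, -0.011, 0]]' --dr '[[0, 0, 0], [0, 0, 0], [0, 0, 0], [0, 0, 0]]'

```text
time: 14.32
eef_pos: [0.6461, -0.0097, 0.2003]
tcp_rot: [2.352, 1.561, 2.121]
ft_force: [-9.4, 9.3, 10.7]
grip_width: 0.023
```

```bash
python3 st.py
```

```text
t 14.32 turn 136.6 r 0.0776  Fdrive(tang resist) 13.00 Frad -2.42 Fz 10.73 [ 1.81  1.92 -0.01]
```

Call:
apply_moves --grip '[1, 1, 1, 1]' --dp '[[0.002, -0.003, 0], [0.003, -0.006, 0], [0.005, -0.009, 0], [0.007, -0.012, 0]]' --dr '[[0, 0, 0], [0, 0, 0], [0, 0, 0], [0, 0, 0]]'

```text
time: 14.82
eef_pos: [0.6499, -0.0154, 0.2003]
tcp_rot: [2.28, 1.561, 2.05]
ft_force: [-8.7, 10.6, 10.7]
grip_width: 0.023
```

```bash
python3 st.py
```

```text
t 14.82 turn 141.7 r 0.0777  Fdrive(tang resist) 13.52 Frad -2.28 Fz 10.74 [1.88 1.73 0.01]
```

Call:
apply_moves --grip '[1, 1, 1, 1]' --dp '[[0.001, -0.003, 0], [0.003, -0.007, 0], [0.004, -0.01, 0], [0.005, -0.013, 0]]' --dr '[[0, 0, 0], [0, 0, 0], [0, 0, 0], [0, 0, 0]]'

```text
time: 15.32
eef_pos: [0.6532, -0.0217, 0.2003]
tcp_rot: [2.101, 1.561, 1.871]
ft_force: [-6.9, 11.4, 8.9]
grip_width: 0.023
```

```bash
python3 st.py
```

```text
t 15.32 turn 146.9 r 0.0778  Fdrive(tang resist) 13.25 Frad -1.53 Fz 8.89 [2.04 1.29 0.  ]
```

Call:
apply_moves --grip '[1, 1, 1, 1]' --dp '[[0.001, -0.003, 0], [0.003, -0.006, 0], [0.004, -0.009, 0], [0.005, -0.013, 0]]' --dr '[[0, 0, 0], [0, 0, 0], [0, 0, 0], [0, 0, 0]]'

```text
time: 15.82
eef_pos: [0.6561, -0.0283, 0.2003]
tcp_rot: [2.051, 1.562, 1.821]
ft_force: [-4.9, 10.7, 8.7]
grip_width: 0.0233
```

```bash
python3 st.py
```

```text
t 15.82 turn 152.3 r 0.0779  Fdrive(tang resist) 11.70 Frad -1.13 Fz 8.67 [1.96 1.03 0.03]
```

Call:
apply_moves --grip '[1, 1, 1, 1]' --dp '[[0.001, -0.003, 0], [0.001, -0.006, 0], [0.002, -0.01, 0], [0.003, -0.013, 0]]' --dr '[[0, 0, 0], [0, 0, 0], [0, 0, 0], [0, 0, 0]]'

```text
time: 16.32
eef_pos: [0.6583, -0.0353, 0.2004]
tcp_rot: [1.918, 1.563, 1.688]
ft_force: [-3.8, 9.4, 7.8]
grip_width: 0.0233
```

```bash
python3 st.py
```

```text
t 16.32 turn 157.6 r 0.0780  Fdrive(tang resist) 10.06 Frad -1.41 Fz 7.76 [ 1.7   0.79 -0.  ]
```

Call:
apply_moves --grip '[1, 1, 1, 1]' --dp '[[0.001, -0.003, 0], [0.001, -0.007, 0], [0.002, -0.01, 0], [0.002, -0.013, 0]]' --dr '[[0, 0, 0], [0, 0, 0], [0, 0, 0], [0, 0, 0]]'

```text
time: 16.82
eef_pos: [0.6598, -0.0423, 0.2004]
tcp_rot: [1.788, 1.564, 1.557]
ft_force: [-2.7, 7.3, 6.6]
grip_width: 0.023
```

```bash
python3 st.py
```

```text
t 16.82 turn 162.9 r 0.0782  Fdrive(tang resist) 7.65 Frad -1.57 Fz 6.62 [1.46 0.43 0.01]
```

Call:
apply_moves --grip '[1, 1, 1, 1]' --dp '[[0, -0.004, 0], [0.001, -0.007, 0], [0.001, -0.011, 0], [0.001, -0.014, 0]]' --dr '[[0, 0, 0], [0, 0, 0], [0, 0, 0], [0, 0, 0]]'

```text
time: 17.32
eef_pos: [0.6607, -0.0501, 0.2004]
tcp_rot: [1.655, 1.565, 1.424]
ft_force: [-2.0, 6.4, 6.5]
grip_width: 0.0229
```

```bash
python3 st.py
```

```text
t 17.32 turn 168.6 r 0.0783  Fdrive(tang resist) 6.54 Frad -1.66 Fz 6.52 [1.14 0.26 0.01]
```

Call:
apply_moves --grip '[1, 1, 1, 1]' --dp '[[0, -0.003, 0], [0, -0.006, 0], [0, -0.009, 0], [0, -0.012, 0]]' --dr '[[0, 0, 0], [0, 0, 0], [0, 0, 0], [0, 0, 0]]'

```text
time: 17.82
eef_pos: [0.6609, -0.0568, 0.2004]
tcp_rot: [1.562, 1.567, 1.331]
ft_force: [-0.6, 4.9, 5.9]
grip_width: 0.0231
```

```bash
python3 st.py
python3 - <<'E'
import numpy as np
from scipy.optimize import least_squares
d=np.array([[59.2,5.74],[79.1,6.11],[99,6.03],[117.9,10.49],[122.2,12.56],[127.1,13.79],[131.7,13.53],[136.6,13],[141.7,13.52],[146.9,13.25],[152.3,11.7],[157.6,10.06],[162.9,7.65]])
def m(p,x):
    f=x-p[0]; return p[1]-p[2]*np.where(abs(f)<60,np.sin(np.radians(3*f)),0)
for dd in (d,d[-6:]):
  s=least_squares(lambda p:m(p,dd[:,0])-dd[:,1],[167,6,8]) if len(dd)>6 else least_squares(lambda p:m([p[0],6,8],dd[:,0])-dd[:,1],[167])
  print(s.x,np.round(s.fun,2))
E
```

```text
t 17.82 turn 173.5 r 0.0784  Fdrive(tang resist) 4.86 Frad -0.82 Fz 5.95 [0.88 0.24 0.03]
[166.5118623    6.13252596   7.92971564] [ 0.39  0.02  0.1   0.1  -0.62 -0.67  0.28  1.06  0.25 -0.33 -0.2  -0.36
 -0.03]
[167.39786717] [ 0.99  0.28 -0.22 -0.01 -0.13  0.22]
```

Call:
apply_moves --grip '[1, 1, 1]' --dp '[[0, -0.002, 0], [0, -0.004, 0], [0, -0.006, 0]]' --dr '[[0, 0, 0], [0, 0, 0], [0, 0, 0]]'

```text
time: 18.2
eef_pos: [0.6608, -0.0602, 0.2004]
tcp_rot: [1.585, 1.567, 1.353]
ft_force: [-1.1, 3.7, 5.4]
grip_width: 0.0228
```

```bash
python3 st.py
```

```text
t 18.20 turn 176.0 r 0.0785  Fdrive(tang resist) 3.55 Frad -1.41 Fz 5.38 [ 0.68  0.3  -0.04]
```

Call:
apply_moves --grip '[1, 1, 1, 1]' --dp '[[0, 0, 0], [0, 0, 0], [0, 0, 0], [0, 0, 0]]' --dr '[[0, 0, 0], [0, 0, 0], [0, 0, 0], [0, 0, 0]]'

```text
time: 18.7
eef_pos: [0.6607, -0.0604, 0.2004]
tcp_rot: [1.558, 1.568, 1.326]
ft_force: [-0.7, 2.9, 5.5]
grip_width: 0.0229
```

```bash
python3 st.py
```

```text
t 18.70 turn 176.2 r 0.0785  Fdrive(tang resist) 2.84 Frad -0.95 Fz 5.55 [ 0.65  0.29 -0.01]
```

Resistance has fallen to about 3.5 N moving and 2.8 N paused. The angle fit puts the wheel 6 to 9 degrees past dead centre, so I release it here.

Call:
apply_moves --grip '[0.6, 0.5, 0.4, 0.2, 0, 0, 0, 0]' --dp '[[0, 0, 0], [0, 0, 0], [0, 0, 0], [0, 0, 0], [0, 0, 0], [0, 0, 0], [0, 0, 0], [0, 0, 0]]' --dr '[[0, 0, 0], [0, 0, 0], [0, 0, 0], [0, 0, 0], [0, 0, 0], [0, 0, 0], [0, 0, 0], [0, 0, 0]]'

```text
time: 19.7
eef_pos: [0.6607, -0.062, 0.1998]
tcp_rot: [0.971, 1.571, 0.739]
ft_force: [1.0, -0.8, -0.3]
grip_width: 0.0854
```

```bash
python3 st.py; python3 - <<'E'
from h import *
f=robot.grab_frame('scene'); save(f,'s3.png')
im=cv2.resize(f['img'][90:250,150:350],None,fx=3.5,fy=3.5,interpolation=cv2.INTER_CUBIC);cv2.imwrite('pics/s3z.png',im[:,:,::-1])
print([(np.round(px2w(f,q['uv'],z=.218),4),round(q['conf'],2)) for q in robot.tip_of(f,'handle_mid')[:2]])
E
```

```text
t 19.70 turn 177.3 r 0.0786  Fdrive(tang resist) -0.71 Frad 1.05 Fz -0.33 [0.01 0.05 0.  ]
[(array([ 0.6661, -0.0533,  0.218 ]), 0.51)]
```

View pics/s3z.png

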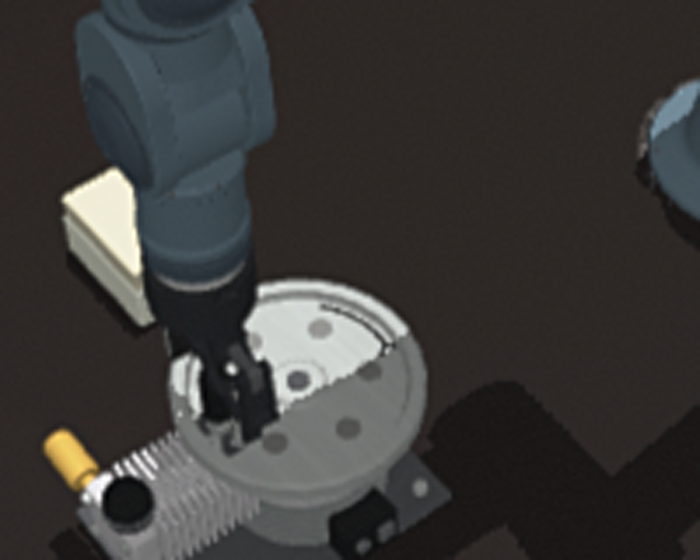

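Call:
apply_moves --grip '[0, 0, 0, 0, 0, 0, 0, 1, 1, 1]' --dp '[[0, 0, 0.03], [0, 0, 0.08], [0, 0, 0.13], [0, 0, 0.16], [0.03, 0, 0.16], [0.07, 0, 0.16], [0.09, 0, 0.16], [0.09, 0, 0.16], [0.09, 0, 0.16], [0.09, 0, 0.16]]' --dr '[[0, 0, 0], [0, 0, 0], [0, 0, 0], [0, 0, 0], [0, 0, 0.05], [0, 0, 0.1], [0, 0, 0.1], [0, 0, 0.1], [0, 0, 0.1], [0, 0, 0.1]]'

```text
time: 21.05
eef_pos: [0.7053, -0.0619, 0.2805]
tcp_rot: [0.14, 1.57, 0.064]
ft_force: [0.1, 0.8, 0.6]
grip_width: 0.0322
```

```bash
python3 st.py; python3 - <<'E'
from h import *
print(robot.observe()['eef_pos'],np.round(R0(),3))
for c in ['top','scene']:
    f=robot.grab_frame(c); save(f,c+'4.png')
    K,R,t=f['mtx'],f['R'],f['t']
    v,u=np.mgrid[0:384,0:512]; z=f['z_map']
    d=np.stack([u,v,np.ones_like(u)],-1).reshape(-1,3)@np.linalg.inv(K).T*z.reshape(-1,1)
    P=(d-t)@R; P=P[z.reshape(-1)>0]
    k=P[(np.linalg.norm(P[:,:2]-[.66,-.06],axis=1)<.028)&(P[:,2]>.2)&(P[:,2]<.25)]
    if len(k): print(c,len(k),k.mean(0),k.min(0),k.max(0))
    for n,zz in [('handle_mid',.218),('handle_pivot',.174),('wheel_centre',.154)]:
        print(n,[(np.round(px2w(f,q['uv'],z=zz),4),round(q['conf'],2)) for q in robot.tip_of(f,n)[:1]])
    s=f['img'][90:250,150:350] if c=='scene' else f['img'][85:225,220:340]
    im=cv2.resize(s,None,fx=3.5,fy=3.5,interpolation=cv2.INTER_CUBIC);cv2.imwrite(f'pics/{c}4z.png',im[:,:,::-1])
E
```

```text
t 21.05 turn 175.2 r 0.1231  Fdrive(tang resist) 0.82 Frad 0.03 Fz 0.57 [ 0.06 -0.03  0.02]
[ 0.7052996  -0.06194457  0.28046981] [[ 0.     0.076  0.997]
 [ 0.     0.997 -0.076]
 [-1.     0.     0.   ]]
handle_mid [(array([0.5614, 0.2823, 0.218 ]), 0.71)]
handle_pivot []
wheel_centre []
scene 142 [ 0.66381431 -0.0549705   0.22846005] [ 0.64937063 -0.07185388  0.20028104] [ 0.67370707 -0.04618753  0.24717251]
handle_mid [(array([ 0.667 , -0.0538,  0.218 ]), 0.72)]
handle_pivot [(array([ 0.668 , -0.0529,  0.174 ]), 0.63)]
wheel_centre [(array([ 0.576 , -0.0579,  0.154 ]), 0.65)]
```

View pics/scene4z.png

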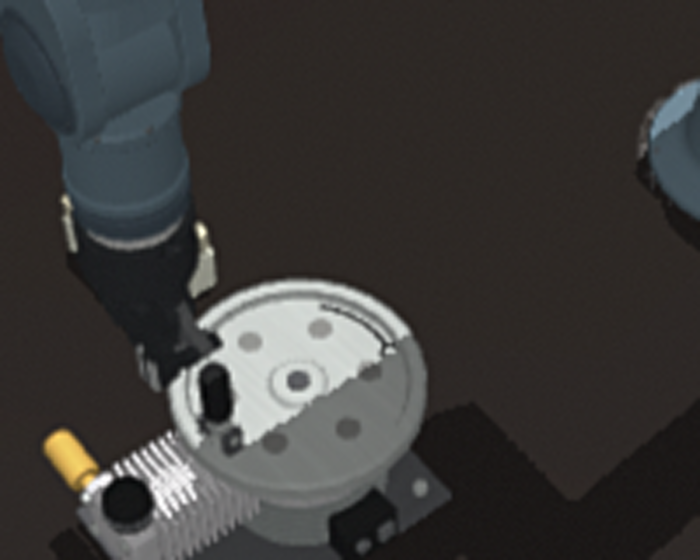

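View pics/top4z.png

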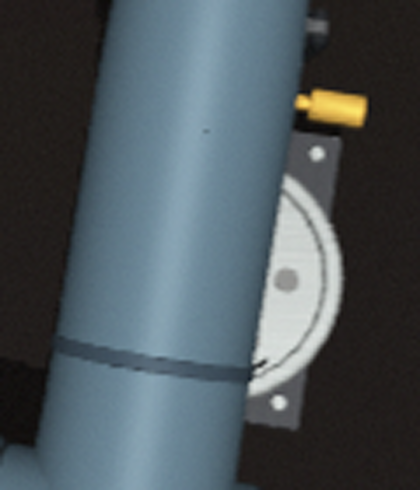

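The handle is upright and clear, at about (215,395) in the zoomed scene view. The wheel has stayed where I left it. Next is the folding path, with closed fingertips pushing from outside.

```bash
python3 - <<'E'
import numpy as np
L=.047; r0=.1228; z0=.219
for th in [0,.15,.3,.45,.6,.75,.9,1.05,1.2,1.35,1.5]:
    r=.078-L*np.sin(th)+.012*np.cos(th)+.011; z=.174+L*np.cos(th)+.012*np.sin(th)
    s=r0-r
    print(th,round(r,4),round(z,4),'shares',np.round(np.array([-.997*s,.076*s,z-z0])/.5,3))
E
```

```text
0 0.101 0.221 shares [-0.043  0.003  0.004]
0.15 0.0938 0.2223 shares [-0.058  0.004  0.007]
0.3 0.0866 0.2224 shares [-0.072  0.006  0.007]
0.45 0.0794 0.2215 shares [-0.087  0.007  0.005]
0.6 0.0724 0.2196 shares [-0.101  0.008  0.001]
0.75 0.0657 0.2166 shares [-0.114  0.009 -0.005]
0.9 0.0596 0.2126 shares [-0.126  0.01  -0.013]
1.05 0.0542 0.2078 shares [-0.137  0.01  -0.022]
1.2 0.0495 0.2022 shares [-0.146  0.011 -0.034]
1.35 0.0458 0.196 shares [-0.154  0.012 -0.046]
1.5 0.043 0.1893 shares [-0.159  0.012 -0.059]
```

Call:
apply_moves --grip '[1, 1, 1, 1, 1, 1]' --dp '[[0, -0.003, 0], [0, -0.003, -0.03], [0, -0.003, -0.06], [0, -0.003, -0.1], [0, -0.003, -0.123], [0, -0.003, -0.123]]' --dr '[[0, 0, 0], [0, 0, 0], [0, 0, 0], [0, 0, 0], [0, 0, 0], [0, 0, 0]]'

```text
time: 22.2
eef_pos: [0.705, -0.0634, 0.2173]
tcp_rot: [2.999, 1.569, 2.923]
ft_force: [-0.2, 0.5, 0.1]
grip_width: 0.0001
```

```bash
python3 st.py; python3 - <<'E'
from h import *
print(robot.observe()['eef_pos'],robot.observe()['grip_width'],np.round(robot.observe()['qpos'],2))
E
```

```text
t 22.20 turn 175.9 r 0.1228  Fdrive(tang resist) 0.47 Frad -0.22 Fz 0.06 [ 0.03 -0.03  0.01]
[ 0.70495986 -0.06339698  0.21730529] 0.00014591544990614878 [-0.18  0.69  0.56  1.44  0.   -0.1 ]
```

Call:
apply_moves --grip '[1, 1, 1, 1, 1, 1, 1, 1]' --dp '[[-0.02, 0.001, 0.003], [-0.035, 0.003, 0.006], [-0.045, 0.003, 0.007], [-0.053, 0.004, 0.008], [-0.06, 0.005, 0.008], [-0.067, 0.005, 0.008], [-0.074, 0.006, 0.008], [-0.081, 0.006, 0.007]]' --dr '[[0, 0, 0], [0, 0, 0], [0, 0, 0], [0, 0, 0], [0, 0, 0], [0, 0, 0], [0, 0, 0], [0, 0, 0]]'

```text
time: 23.2
eef_pos: [0.6649, -0.0604, 0.2218]
tcp_rot: [1.671, 1.571, 1.596]
ft_force: [1.4, -0.4, 2.1]
grip_width: 0.0003
```

```bash
python3 st.py; python3 - <<'E'
from h import *
f=robot.grab_frame('scene'); save(f,'s5.png')
im=cv2.resize(f['img'][90:250,150:350],None,fx=3.5,fy=3.5,interpolation=cv2.INTER_CUBIC);cv2.imwrite('pics/s5z.png',im[:,:,::-1])
E
```

```text
t 23.20 turn 175.9 r 0.0827  Fdrive(tang resist) -0.28 Frad 1.45 Fz 2.13 [ 0.06 -0.27  0.03]
```

View pics/s5z.png

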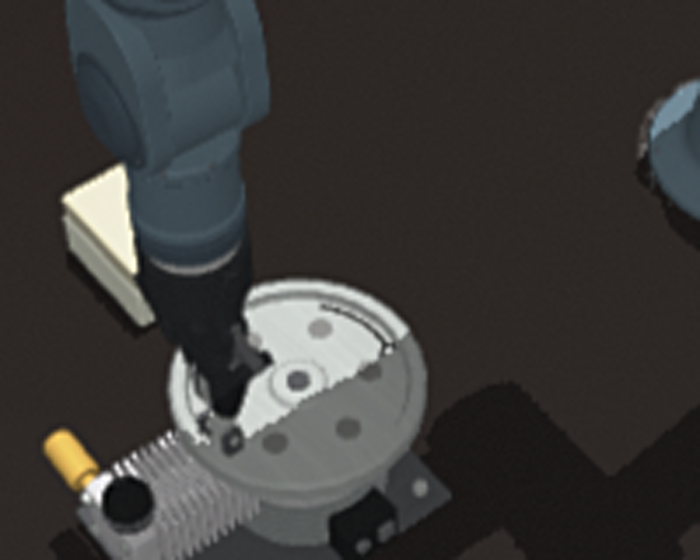

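Call:
apply_moves --grip '[1, 1, 1, 1, 1, 1, 1, 1, 1]' --dp '[[-0.008, 0.001, -0.001], [-0.015, 0.001, -0.003], [-0.022, 0.002, -0.005], [-0.033, 0.003, -0.01], [-0.045, 0.003, -0.018], [-0.051, 0.004, -0.023], [-0.056, 0.004, -0.028], [-0.061, 0.005, -0.034], [-0.065, 0.005, -0.04]]' --dr '[[0, 0, 0], [0, 0, 0], [0, 0, 0], [0, 0, 0], [0, 0, 0], [0, 0, 0], [0, 0, 0], [0, 0, 0], [0, 0, 0]]'

```text
time: 24.38
eef_pos: [0.6323, -0.0579, 0.2017]
tcp_rot: [2.837, 1.57, 2.762]
ft_force: [-0.5, -0.0, 1.9]
grip_width: -0.0003
```

```bash
python3 st.py; python3 - <<'E'
from h import *
print(robot.observe()['eef_pos'])
f=robot.grab_frame('scene'); save(f,'s6.png')
im=cv2.resize(f['img'][90:250,150:350],None,fx=3.5,fy=3.5,interpolation=cv2.INTER_CUBIC);cv2.imwrite('pics/s6z.png',im[:,:,::-1])
E
```

```text
t 24.38 turn 176.0 r 0.0500  Fdrive(tang resist) -0.08 Frad -0.47 Fz 1.91 [ 0.03 -0.    0.01]
[ 0.63230016 -0.05790279  0.20166864]
```

View pics/s6z.png

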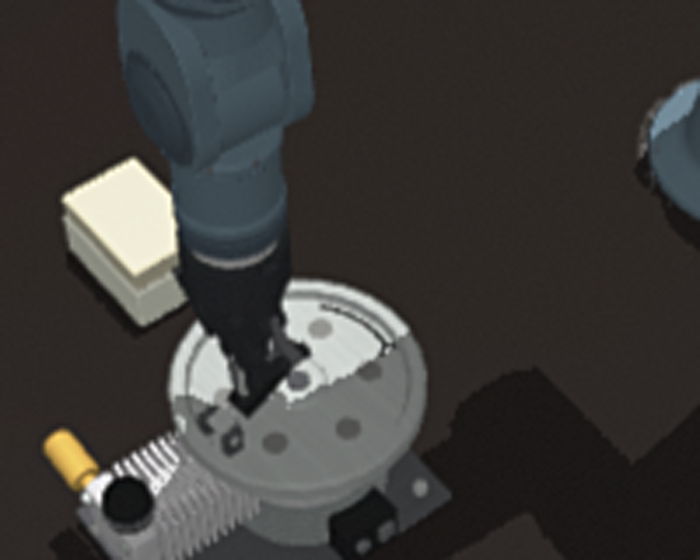

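Call:
apply_moves --grip '[1, 1, 1, 1, 1, 1]' --dp '[[-0.003, 0, -0.006], [-0.006, 0, -0.011], [-0.009, 0.001, -0.016], [-0.012, 0.001, -0.021], [-0.014, 0.001, -0.025], [-0.014, 0.001, -0.025]]' --dr '[[0, 0, 0], [0, 0, 0], [0, 0, 0], [0, 0, 0], [0, 0, 0], [0, 0, 0]]'

```text
time: 25.18
eef_pos: [0.6255, -0.0574, 0.1891]
tcp_rot: [2.599, 1.57, 2.523]
ft_force: [-0.9, 0.1, 0.3]
grip_width: 0.0
```

```bash
python3 st.py; python3 -c "
from h import *
print(robot.observe()['eef_pos'])"
```

```text
t 25.18 turn 176.1 r 0.0432  Fdrive(tang resist) 0.07 Frad -0.91 Fz 0.32 [ 0.01 -0.06 -0.03]
[ 0.62552791 -0.05743394  0.18906921]
```

Call:
apply_moves --grip '[1, 1, 1]' --dp '[[0, 0, -0.002], [0, 0, -0.004], [0, 0, -0.004]]' --dr '[[0, 0, 0], [0, 0, 0], [0, 0, 0]]'

```text
time: 25.55
eef_pos: [0.6256, -0.0575, 0.1885]
tcp_rot: [-0.123, 1.57, -0.199]
ft_force: [-2.1, 0.6, 7.2]
grip_width: -0.0002
```

```bash
python3 st.py
```

```text
t 25.55 turn 176.1 r 0.0432  Fdrive(tang resist) 0.42 Frad -2.13 Fz 7.23 [ 0.07  0.49 -0.04]
```

Call:
apply_moves --grip '[1, 1, 1]' --dp '[[0, 0, -0.001], [0, 0, -0.003], [0, 0, -0.003]]' --dr '[[0, 0, 0], [0, 0, 0], [0, 0, 0]]'

```text
time: 25.92
eef_pos: [0.6256, -0.0575, 0.1881]
tcp_rot: [-0.189, 1.569, -0.265]
ft_force: [-4.6, 0.9, 11.6]
grip_width: -0.0
```

```bash
python3 st.py;python3 -c "
from h import *
print(robot.observe()['eef_pos'])"
```

```text
t 25.93 turn 176.1 r 0.0432  Fdrive(tang resist) 0.56 Frad -4.67 Fz 11.59 [0.14 0.87 0.  ]
[ 0.62560224 -0.05748376  0.1881443 ]
```

The fingertip is firm on the fold stop (z 0.188, 12 N). I back off straight up.

Call:
apply_moves --grip '[1, 1, 1, 1, 1, 1, 1, 1, 1, 1]' --dp '[[0, 0, 0.01], [0, 0, 0.04], [0, 0, 0.1], [0, 0, 0.2], [0, 0, 0.25], [-0.05, 0.1, 0.25], [-0.1, 0.2, 0.25], [-0.15, 0.3, 0.25], [-0.2, 0.4, 0.25], [-0.2, 0.4, 0.25]]' --dr '[[0, 0, 0], [0, 0, 0], [0, 0, 0], [0, 0, 0], [0, 0, 0], [0, 0, 0], [0, 0, 0], [0, 0, 0], [0, 0, 0], [0, 0, 0]]'

```text
time: 27.18
eef_pos: [0.5239, 0.1455, 0.3118]
tcp_rot: [1.505, 1.57, 1.434]
ft_force: [0.3, -0.0, 0.6]
grip_width: -0.0001
```

```bash
python3 st.py; python3 - <<'E'
from h import *
print(robot.observe()['eef_pos'])
for c in ['top','scene']:
    f=robot.grab_frame(c); save(f,c+'7.png')
    K,R,t=f['mtx'],f['R'],f['t']
    v,u=np.mgrid[0:384,0:512]; z=f['z_map']
    d=np.stack([u,v,np.ones_like(u)],-1).reshape(-1,3)@np.linalg.inv(K).T*z.reshape(-1,1)
    P=(d-t)@R; P=P[z.reshape(-1)>0]
    k=P[(np.linalg.norm(P[:,:2]-[.583,-.054],axis=1)<.11)&(P[:,2]>.172)&(P[:,2]<.3)]
    print(c,len(k),np.median(k,0),k.min(0),k.max(0))
    for n,zz in [('handle_mid',.177),('handle_pivot',.174),('reagent_bottle',0),('tip_box',0),('dish_stack',0)]:
        print(n,[(np.round(px2w(f,q['uv'],z=zz),4),round(q['conf'],2)) for q in robot.tip_of(f,n)[:1]])
    s=f['img'][90:250,150:350] if c=='scene' else f['img'][85:225,220:340]
    im=cv2.resize(s,None,fx=3.5,fy=3.5,interpolation=cv2.INTER_CUBIC);cv2.imwrite(f'pics/{c}7z.png',im[:,:,::-1])
E
```

```text
t 27.18 turn 65.1 r 0.2079  Fdrive(tang resist) -0.32 Frad -0.11 Fz 0.63 [-0.05 -0.01 -0.01]
[0.52388652 0.1455132  0.31183325]
top 252 [ 0.62703357 -0.05708683  0.18302601] [ 0.58914338 -0.07658701  0.17246258] [ 0.66908621 -0.04397345  0.19376039]
handle_mid [(array([ 0.6248, -0.0494,  0.177 ]), 0.49)]
handle_pivot [(array([ 0.6569, -0.0604,  0.174 ]), 0.78)]
reagent_bottle []
tip_box [(array([ 0.5055, -0.3366,  0.    ]), 0.75)]
dish_stack []
scene 262 [ 0.63230459 -0.05406581  0.18139082] [ 0.58813937 -0.07662459  0.17223117] [ 0.6704583  -0.04027163  0.1919199 ]
handle_mid [(array([ 0.6219, -0.056 ,  0.177 ]), 0.61)]
handle_pivot [(array([ 0.6597, -0.0495,  0.174 ]), 0.74)]
reagent_bottle [(array([0.4374, 0.3039, 0.    ]), 0.64)]
tip_box [(array([ 0.5107, -0.3348,  0.    ]), 0.81)]
dish_stack [(array([0.5992, 0.3381, 0.    ]), 0.78)]
```

View pics/scene7z.png

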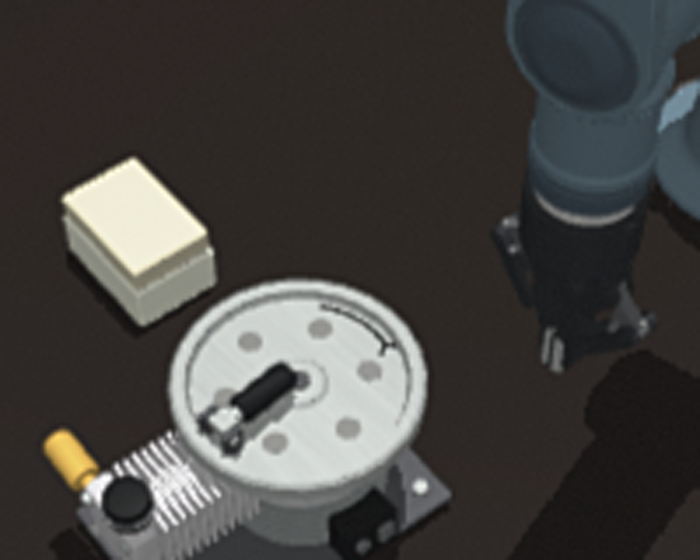

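View pics/top7z.png

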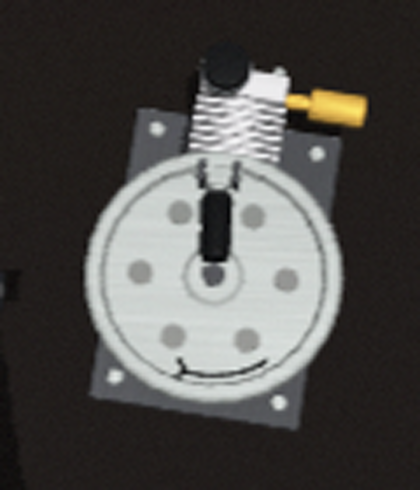

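```bash
python3 -c "
from h import *
print(robot.job_done())"
```

```text
the job is handed in; nothing more can be done
None
```

The flywheel is parked just past top dead centre with the crank handle folded down, and I handed the job in after 27 s of the 72 s. The hand-in gives no verdict, so the result rests on my own checks.

- **Turning:** I turned the wheel clockwise by the gripped handle at about 0.03 m/s or less. Drag was about 6 N, rising to a peak of 13–14 N between 127° and 147° of turn, then falling. I stopped at 176° with 3.5 N moving and 2.8 N paused.
- **Parking angle:** Dead centre was felt, not seen. The fits put it at about 167°, while the last two force readings suggested 170–171°. The wheel therefore stands about 5 to 10 degrees past dead centre, inside the 1–18 degree range. It did not visibly move after I let go.
- **Folding:** I pushed the handle down with the closed fingertips until it met its stop at 12 N. The last pictures show it lying towards the hub, with its top at about 192 mm against the expected 191 mm. The handle direction was within about 1° of where I parked it.
- **Bystanders:** The arm never went near the bottle, box or dishes. In the last pictures the network estimates for the box and bottle differ by roughly 10–17 mm from the start, which I put down to network scatter. The top camera found neither the bottle nor the dishes in the last check, so there I had only the scene view.

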